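# Load a row of test pots on to the kiln shelf in order

## Task

Move the four little test pots from the wooden ware board to the kiln shelf, keeping their order: they are unmarked, so the row is the only record of the tests. The pot next to the board's wooden peg goes on the circle next to the shelf's white prop, its neighbour on the next circle, and so on to the other end. Stand each pot upright in the middle of its circle, set down gently and not dropped, without tipping any over.

Things in the scene. Friction and masses are not known exactly. Their poses are not given: they have to be found in the camera images.
- pot_bottle: Small terracotta bottle vase, round, 98 mm high: foot 40 mm across, belly 54 mm across at 24 to 38 mm up, straight neck 25 mm across from 66 mm up to the top. Origin: centre of its underside, z up.
- pot_jar: Small terracotta jar, round, 80 mm high: foot 44 mm across, belly 58 mm across at 22 to 32 mm up, straight wide collar 42 mm across from 50 mm up to the top. Origin: centre of its underside, z up.
- pot_beaker: Terracotta beaker, a straight round cylinder 49 mm across and 84 mm high. Origin: centre of its underside, z up.
- pot_square: Terracotta square pot with upright sides, 44 x 44 mm and 76 mm high. Origin: centre of its underside, x and y square to its sides (which at the start lie within about 0.2 rad of the ware board's sides), z up. Each pot weighs 0.11 to 0.26 kg.
- bat_bottle: Fixed round white plaster bat, 62 mm across and 8 mm thick, on the ware board: the one on which pot_bottle stands (centred within about 2 mm) at the start. It stays put and marks pot_bottle's place in the row. Origin: centre of its underside, z up.
- bat_jar: Fixed round white plaster bat, 62 mm across and 8 mm thick, on the ware board: the one on which pot_jar stands (centred within about 2 mm) at the start. It stays put and marks pot_jar's place in the row. Origin: centre of its underside, z up.
- bat_beaker: Fixed round white plaster bat, 62 mm across and 8 mm thick, on the ware board: the one on which pot_beaker stands (centred within about 2 mm) at the start. It stays put and marks pot_beaker's place in the row. Origin: centre of its underside, z up.
- bat_square: Fixed round white plaster bat, 62 mm across and 8 mm thick, on the ware board: the one on which pot_square stands (centred within about 2 mm) at the start. It stays put and marks pot_square's place in the row. Origin: centre of its underside, z up.
- ware_board: Fixed wooden board on battens, 360 x 100 mm, top 30 mm above the table. Origin: centre of its underside at table height; x along its length, pointing away from its upright wooden peg (22 mm across, 35 mm tall, at x = -160 mm). The bats lie on it at x = -99 (place 1, by the peg), -33, +33, +99 mm, y = 0, in an order that varies.
- kiln_shelf: Fixed grey kiln shelf on stubs, 360 x 100 mm, top 46 mm above the table, empty at the start. Origin: centre of its underside at table height; x along its length, pointing towards its white upright prop (25 mm across, 35 mm tall, at x = +160 mm). Four white painted rings, 66 mm across, on its top at x = +99 (place 1, by the prop), +33, -33, -99 mm, y = 0. May lie left or right.
Mind the look-alikes: they are no part of the job. Leave any turquoise look-alike of the pot_square alone.

How it is judged:
By the outcome, as a careful person would: the job done as asked, in the order asked, and still so for the second after the job is handed in, with the robot touching nothing.
It also fails if it takes over 118 s, if anything falls off the work surface, if the arm or the gripper's body presses on something with over 40 N, if the wrist force passes 120 N, or if a joint passes its speed limit or range.

## Robot

A 7-joint arm with a two-finger parallel gripper is mounted at the origin on the work surface. World frame = base frame: x ahead of the robot, y to its left, z up, the work surface at z = 0. Lengths are in m, angles in rad, forces in N, time in s.
With the tool pointing down it reaches from about 0.425 to 0.875 m from the base axis. Payload 4.7 kg.
Tool frame: the origin (TCP) lies between the finger pads; the fingertips stand 22 mm ahead of it and the grasp point (between the pads) lies 3 mm ahead of it (robot.tips_ahead is the distance from the TCP to the fingertips, in m); z points along the fingers, y is the direction in which the jaws open and shut (so a half turn about z gives the same grasp; the last joint's range is limited). The gripper opens to 85 mm and grips with 20 to 120 N. Pads are 22 mm wide; open, the fingers measure 114 mm over their backs; the gripper's body (76 mm by 85 mm) begins 54 mm behind the grasp point. The pads swing forward as they close: fully open they stand 13 mm farther back than shut.
Start: joints at [-1.099, 0.321, -0.07, 1.45, 0.023, 1.371, -0.057], TCP at [0.287, 0.583, 0.253] pointing down, gripper open.
Joint ranges: [-2.86, 2.86], [-0.3, 2.09], [-1.38, 1.24], [0.06, 2.45], [-1.56, 4.7], [0.09, 2.05], [-2.69, 2.69]. Speed limits (rad/s): [2.57, 2.57, 3.14, 3.14, 3.14, 3.14, 3.14].

## Interface

Orientations are given as a unit quaternion [w, x, y, z].
In Python, from station import observe, viewer, order, nets, robot gives the robot as it stands. The module is installed in compiled form; this text tells all that it offers.
- The arm moves only by the shell command python3 -m handwheel 'ROWS' [OPENING]. ROWS is a JSON object of lists of equal length, an entry for each row: "offset": the shift along the tool's x, y, z in m, a list of three; "yaw": the turn about the tool's z in degrees. A call has 1 to 10 rows; each row is the pose to reach, as a shift and turn from the pose measured when the call began, along the tool's axes at that moment; what a row does not reach only later rows make up. A row lasts 1/8 s, in which the tool goes at most 62.5 mm and 10.7 degrees, less where a joint would pass 70% of its speed; a pose out of reach is approached as far as the arm can. A call with a gripper value outside its range is refused whole. OPENING is the closure in counts, from 0 (fully open) to 255 (shut), set as the call begins (- or left out, the last holds). The fingers move at their own pace and stop on an object; the grip force is fixed at half the most. Time passes only in rows, so rows that repeat a pose let the fingers close. It gives the time, the measured TCP pose, the force and the opening at its end, in the units of the state.
- observe(): the state, without advancing time (a new reading comes with each control period).
- viewer.get_image(name): name is "scene" or "side" or "wrist"; returns the picture (384x512x3 uint8, blue, green, red); there is no depth.
- viewer.camera_info(name): a dict with "camera_matrix" (3x3 intrinsics, pixels), "rvec" (rotation vector, rad) and "tvec" (3), from world to camera coordinates, as OpenCV has them; the wrist camera has in their place "T_tool_cam" (4x4, takes a point from camera to tool coordinates, whose origin is the TCP and whose axes are the flange's). Camera axes: x right, y down, z forward; pixel columns grow to the right and rows downward; lengths in m; the calibration is good to about 2 mm. The wrist camera is an equidistant fisheye: a pixel r from the principal point sees the ray r / f radians off the axis. A picture is of the moment at which its call begins: read the wrist's pose just before it. camera_info takes no time and is no camera call.
- order.hand_in(): hands the job in, once; it reports no verdict.
Trained networks look in the newest picture that a camera, given by its name, has taken for a name from the list of things; names that differ only in an ending like _2 or _b are one class to them, and where a whole thing is asked for, a point or a joint stands for the part that bears it (a point fixed in the world has none). Each returns a list of dicts, best first, with "p" (0 to 1); they miss things now and then, are a little off and sometimes report something else, mostly with a low value. They report only what shows in the picture. A call takes as long as a camera call. They do not tell look-alikes from the thing itself.
- nets.recognise(camera, name): "point" ([x, y, z] in m, in world coordinates, good to about 4 mm: the middle of the surface that is visible of it).
- nets.regions_of(camera, name): "region" (384x512 bool, what is visible of it).
The state is a dict: "time": time; "joint_pos": joint angles; "dq": joint speeds; "joint_efforts": joint torques, N m; "position": TCP position; "orientation": TCP orientation; "force": force on the tool from outside, world axes, zero at the start; "moment": the same for the moment, N m; "grip_width": finger opening in m.
Only numpy, scipy, OpenCV 4.12 (cv2) and the standard library are available. Lean on these libraries where they do the work, as an engineer would, in place of code of your own. Each camera call takes 0.05 s, during which the arm holds its last target.

## Working session

There is one attempt and no reset: what is moved stays moved. The work goes in short steps, Python scripts to look and compute and a shell command to move; the robot and the scene stay as the last step left them, time stands still between calls to the robot, and variables do not carry over. Pictures are saved under pics/ and viewed, and the job is handed in when it is done.

```bash
mkdir -p pics; ls; python3 - <<'E'
from station import observe, viewer, order, nets, robot
import cv2
print(observe())
for n in("scene","side","wrist"):
    im=viewer.get_image(n); cv2.imwrite(f"pics/{n}0.png",im); print(n,viewer.camera_info(n))
print(robot.tips_ahead)
E
```

```text
pics
{'time': 0.0, 'joint_pos': array([-1.0989467 ,  0.32185619, -0.07009229,  1.45168909,  0.02257764,
        1.37080025, -0.05685491]), 'dq': array([ 8.68209331e-04, -4.99240139e-04, -1.31345593e-03, -1.51209136e-06,
        1.76690785e-03, -1.87327265e-03, -1.52329456e-03]), 'joint_efforts': array([-4.96121083e-04, -4.93594515e+01, -3.82717922e-01, -3.14323425e+01,
        1.29192552e-02,  1.15728282e-02, -3.79380420e-07]), 'position': array([0.28706389, 0.58261452, 0.25219489]), 'orientation': array([-1.86487289e-04,  2.26843400e-01,  9.73930750e-01, -9.65115799e-04]), 'force': array([-0.17697291, -0.94007744,  0.0593437 ]), 'moment': array([-0.01913631, -0.00995437,  0.02375036]), 'grip_width': 0.08556990775027216}
scene {'camera_matrix': array([[444.86319394,   0.        , 251.01892049],
       [  0.        , 444.86319394, 193.76989911],
       [  0.        ,   0.        ,   1.        ]]), 'rvec': array([ 2.47683615,  0.72513534, -0.19639807]), 'tvec': array([-0.47234788, -0.24239616,  1.19813753])}
side {'camera_matrix': array([[431.50747485,   0.        , 258.52465747],
       [  0.        , 431.50747485, 194.23048826],
       [  0.        ,   0.        ,   1.        ]]), 'rvec': array([ 0.56322813, -2.56452245,  1.30658215]), 'tvec': array([0.52462126, 0.19211832, 0.65380089])}
wrist {'camera_matrix': array([[297.31863964,   0.        , 261.09550932],
       [  0.        , 297.31863964, 192.78073315],
       [  0.        ,   0.        ,   1.        ]]), 'T_tool_cam': array([[-6.32013692e-04, -9.60113730e-01, -2.79609061e-01,
         7.15840331e-02],
       [ 9.99999667e-01, -7.50969241e-04,  3.18310132e-04,
         5.27681955e-04],
       [-5.15591732e-04, -2.79608767e-01,  9.60113885e-01,
        -1.21027270e-01],
       [ 0.00000000e+00,  0.00000000e+00,  0.00000000e+00,
         1.00000000e+00]])}
0.022
```

View pics/scene0.png

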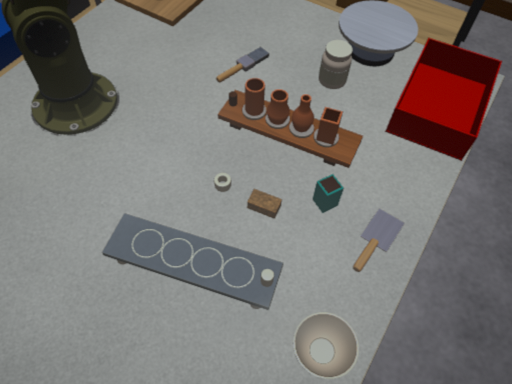

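View pics/side0.png

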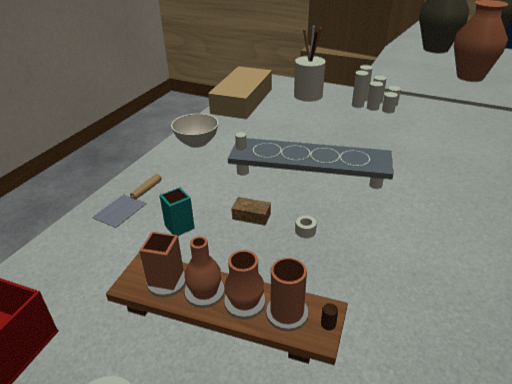

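View pics/wrist0.png

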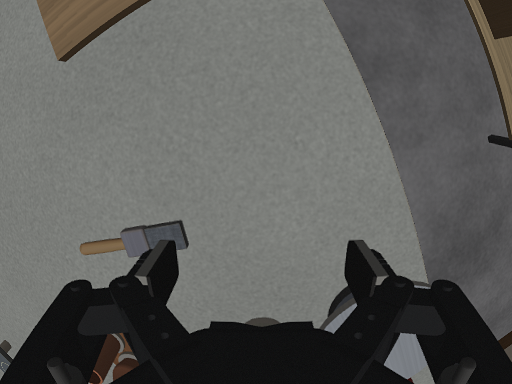

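Both views agree on the order from the peg: beaker, jar, bottle, square. The shelf's prop is at scene (267,275). I'll measure next.

```bash
cat > h.py <<'E'
import numpy as np, cv2
from station import observe, viewer, order, nets, robot
from scipy.spatial.transform import Rotation as R
def cam(n):
    c=viewer.camera_info(n); return c["camera_matrix"],cv2.Rodrigues(c["rvec"])[0],c["tvec"]
def proj(n,P):
    c=viewer.camera_info(n); return cv2.projectPoints(np.float64(P).reshape(-1,1,3),c["rvec"],c["tvec"],c["camera_matrix"],None)[0].reshape(-1,2)
def back(n,uv,z):
    K,r,t=cam(n); d=r.T@np.linalg.inv(K)@np.array([uv[0],uv[1],1.]); o=-r.T@t
    return o+d*(z-o[2])/d[2]
E
python3 - <<'E'
from h import *
np.set_printoptions(precision=4,suppress=True)
for c in("scene","side"):
    im=viewer.get_image(c)
    for n in("kiln_shelf","ware_board","bat_bottle","pot_bottle","pot_jar","pot_beaker","pot_square"):
        print(c,n,[(np.round(d["point"],4).tolist(),round(d["p"],2)) for d in nets.recognise(c,n)][:5])
    for n in ("kiln_shelf",):
        r=nets.regions_of(c,n)
        if r: cv2.imwrite(f"pics/{c}_{n}.png",r[0]["region"].astype('uint8')*255)
    cv2.imwrite(f"pics/{c}_shelf_crop.png",cv2.resize(im[200:310,90:300] if c=="scene" else im[120:190,220:400],None,fx=3.6,fy=3.6,interpolation=2))
    cv2.imwrite(f"pics/{c}_board_crop.png",cv2.resize(im[70:170,210:370] if c=="scene" else im[220:370,100:360],None,fx=3 if c=="side" else 4.5,fy=3 if c=="side" else 4.5,interpolation=2))
E
```

```text
scene kiln_shelf [([0.5639, -0.2117, 0.0459], 0.97)]
scene ware_board [([0.5633, 0.1934, 0.0346], 0.63)]
scene bat_bottle [([0.5765, 0.2118, 0.0395], 0.72), ([0.6371, 0.2187, 0.1025], 0.53)]
scene pot_bottle [([0.5692, 0.2189, 0.0905], 0.82), ([0.6363, 0.2169, 0.1005], 0.6)]
scene pot_jar [([0.5087, 0.2045, 0.0946], 0.86)]
scene pot_beaker [([0.4449, 0.1982, 0.1016], 0.91), ([0.5696, 0.2159, 0.0893], 0.55)]
scene pot_square [([0.6399, 0.2165, 0.0996], 0.78), ([0.7166, 0.0736, 0.0648], 0.75)]
side kiln_shelf [([0.5453, -0.1945, 0.042], 0.96)]
side ware_board [([0.479, 0.2579, 0.0287], 0.83), ([0.5403, -0.1964, 0.0422], 0.33)]
side bat_bottle [([0.5499, 0.2438, 0.0402], 0.78)]
side pot_bottle [([0.5537, 0.2376, 0.0883], 0.59)]
side pot_jar [([0.492, 0.2306, 0.0878], 0.7)]
side pot_beaker [([0.4271, 0.2295, 0.1056], 0.77)]
side pot_square [([0.619, 0.2518, 0.0973], 0.86), ([0.6967, 0.0919, 0.0512], 0.85)]
```

View pics/scene_shelf_crop.png

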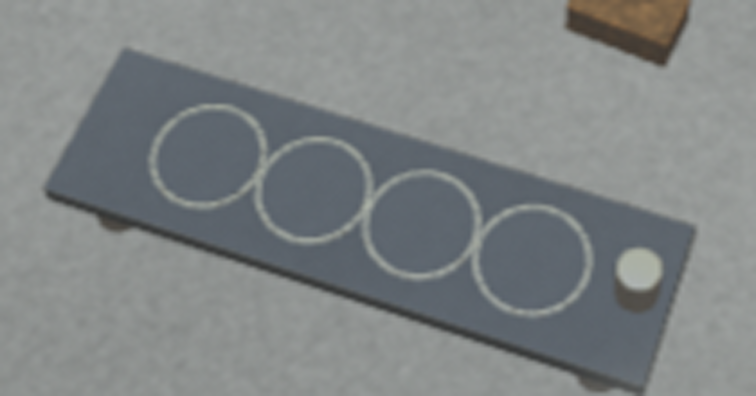

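View pics/scene_board_crop.png

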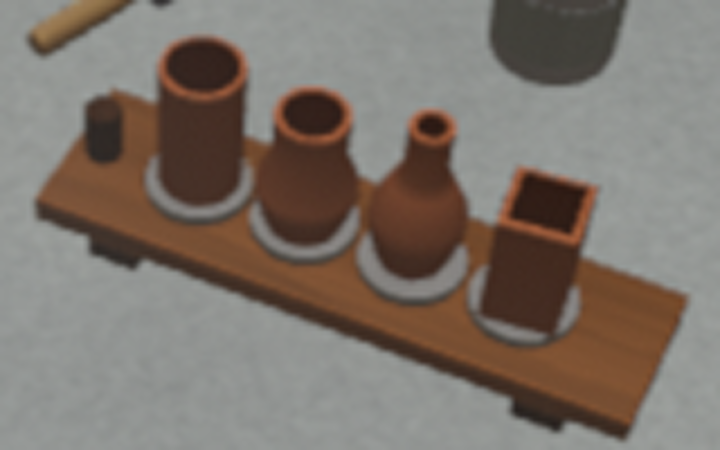

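View pics/side_board_crop.png

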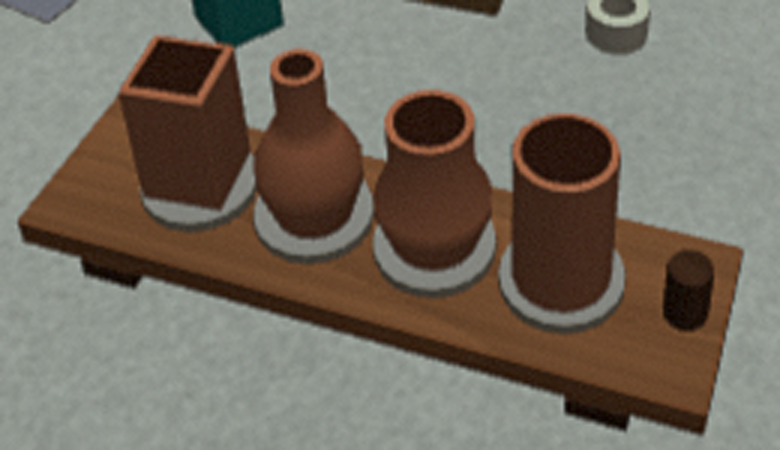

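```bash
cat > fit.py <<'E'
from h import *
from scipy.optimize import least_squares
np.set_printoptions(precision=4,suppress=True)
th=np.linspace(0,2*np.pi,60,endpoint=False)
def T(p,x,y,z):
    c,s=np.cos(p[2]),np.sin(p[2]); return np.array([p[0]+c*x-s*y,p[1]+s*x+c*y,z+0*x]).T
def fitshelf(c,p0):
    im=viewer.get_image(c); reg=nets.regions_of(c,"kiln_shelf")[0]["region"]
    g=im.min(2).astype(float)
    m=cv2.erode(reg.astype('uint8'),np.ones((3,3)))>0
    thr=np.median(g[m])+35
    W=(g>thr)&m
    # exclude prop
    ys,xs=np.nonzero(W); pts=np.array([back(c,(x,y),.046)[:2] for x,y in zip(xs,ys)])
    def local(p):
        d=pts-p[:2]; cc,s=np.cos(p[2]),np.sin(p[2]); return np.c_[d@[cc,s],d@[-s,cc]]
    def res(p):
        l=local(p); return np.min([abs(np.hypot(l[:,0]-x,l[:,1])-.032) for x in(.099,.033,-.033,-.099)],axis=0)
    l=local(p0)
    for _ in range(3):
        r=least_squares(res,p0,loss="soft_l1",f_scale=.002); p0=r.x
    print(c,len(pts),p0,np.median(res(p0)))
    return p0,W
for c in("scene","side"):
    p,W=fitshelf(c,np.array([.56,-.205,.1 if c=="scene" else .1]))
    im=viewer.get_image(c)
    for x in(.099,.033,-.033,-.099):
        q=proj(c,T(p,x+.032*np.cos(th),.032*np.sin(th),.046)); 
        for u in q: im[int(round(u[1])),int(round(u[0]))]=(0,0,255)
    q=proj(c,T(p,np.array([.18,-.18,-.18,.18]),np.array([.05,.05,-.05,-.05]),.046)); cv2.polylines(im,[np.int32(np.round(q))],True,(0,255,0))
    q=proj(c,T(p,.16+.0125*np.cos(th),.0125*np.sin(th),.081)); cv2.polylines(im,[np.int32(np.round(q))],True,(255,255,0))
    im=im[200:310,90:300] if c=="scene" else im[120:190,220:400]
    cv2.imwrite(f"pics/{c}_shelf_fit.png",cv2.resize(im,None,fx=3.6,fy=3.6,interpolation=0))
E
python3 fit.py
```

```text
scene 613 [ 0.5481 -0.207   0.2462] 0.0012276915536272408
side 209 [ 0.5522 -0.2157  0.2315] 0.0010194182220459903
```

The crops confirm the order beaker, jar, bottle, square from the peg. The two shelf fits disagree, so I'm checking the overlays.

View pics/scene_shelf_fit.png

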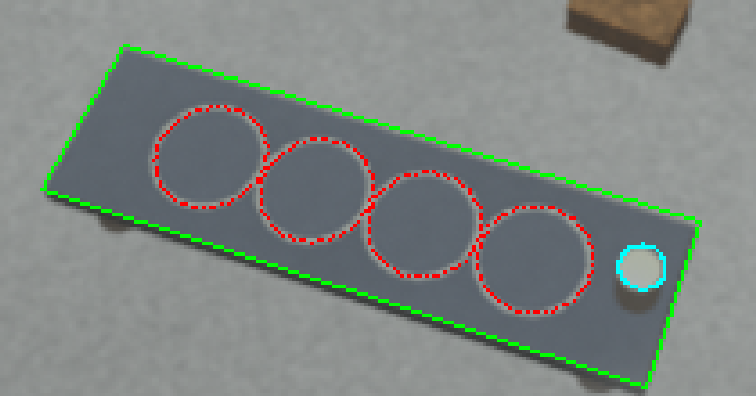

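View pics/side_shelf_fit.png

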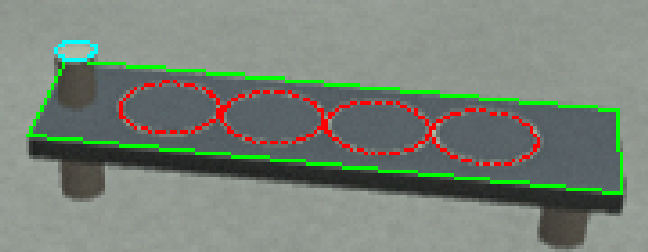

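```bash
cat > fit2.py <<'E'
from h import *
import fit0
E
python3 - <<'E'
from h import *
np.set_printoptions(precision=4,suppress=True)
def show(c,pts,s,o,z):
    P=np.array([back(c,(o[0]+u/s,o[1]+v/s),z) for u,v in pts]); print(c,P[:,:2].tolist()); ctr=P.mean(0)
    d=(P[2]+P[3]-P[0]-P[1])/2; print(" centre",ctr,"len",np.linalg.norm(d[:2]),"ang",np.arctan2(d[1],d[0]))
# left-near,left-far,right-far,right-near
show("scene",[(38,203),(115,90),(688,296),(630,425)],4.5,(210,70),.03)
show("side",[(705,418),(742,248),(120,100),(20,222)],3,(100,220),.03)
show("scene",[(47,187),(125,48),(694,226),(642,388)],3.6,(90,200),.046)
show("side",[(621,192),(618,108),(75,62),(30,136)],3.6,(220,120),.046)
E
```

```text
scene [[0.3622737147784741, 0.15396254547490118], [0.3491699974289923, 0.25332853631957786], [0.70358625613249, 0.29371455064148977], [0.7151496500518173, 0.19515027480048652]]
 centre [0.5325 0.224  0.03  ] len 0.355990352156221 ang 0.11482512797186331
side [[0.3482277809729334, 0.25289037410105786], [0.35943903281492756, 0.1531308642600413], [0.7124396984039738, 0.19611048166369144], [0.7028584371833784, 0.29124291335962343]]
 centre [0.5307 0.2233 0.03  ] len 0.3561449870835692 ang 0.11443364277043357
scene [[0.3880244773381783, -0.29709387297658313], [0.3642599264529858, -0.20333385929481335], [0.7105197658233161, -0.11826012511749967], [0.7342173323973828, -0.21407122828360392]]
 centre [ 0.5493 -0.2082  0.046 ] len 0.35628188510364517 ang 0.23814833602301813
side [[0.3653685862954361, -0.20793563769720458], [0.38624102301663105, -0.30540294212986674], [0.7294690364918275, -0.2203245659113885], [0.7113398656314744, -0.12320859686150454]]
 centre [ 0.5481 -0.2142  0.046 ] len 0.35490475654478393 ang 0.24156939055351387
```

```bash
rm fit2.py; python3 -m handwheel '{"offset":[[-0.03,-0.017,-0.02],[-0.075,-0.042,-0.04],[-0.12,-0.068,-0.06],[-0.165,-0.093,-0.08],[-0.21,-0.119,-0.08],[-0.255,-0.144,-0.08],[-0.3,-0.17,-0.08],[-0.335,-0.19,-0.08],[-0.365,-0.207,-0.08],[-0.378,-0.214,-0.08]],"yaw":[10,20,30,40,50,60,70,80,90,100]}'
python3 - <<'E'
from h import *
print(observe()["joint_pos"])
E
```

```text
time: 2.6
position: [0.5331, 0.2213, 0.3336]
orientation: [0.0, 0.894, 0.448, 0.0]
force: [0.3, 0.8, 0.0]
grip_width: 0.0854
[-0.75075785  0.13747164  0.3498909   1.52331222 -0.04637889  1.48851012
 -1.04198251]
```

```bash
python3 -m handwheel '{"offset":[[0,0,0],[0,0,0],[0,0,0],[0,0,0],[0,0,0],[0,0,0]],"yaw":[10,20,30,40,46.6,46.6]}'
cat >> h.py <<'E'
def tool():
    s=observe(); q=s["orientation"]; return s["position"],R.from_quat([q[1],q[2],q[3],q[0]]).as_matrix()
def wcam():
    p,Rt=tool(); c=viewer.camera_info("wrist"); M=c["T_tool_cam"]; K=c["camera_matrix"]
    return K,Rt@M[:3,:3],p+Rt@M[:3,3]
def wproj(P,w):
    K,Rc,o=w; d=(np.atleast_2d(P)-o)@Rc; r=np.hypot(d[:,0],d[:,1]); t=np.arctan2(r,d[:,2])
    return np.c_[K[0,2]+K[0,0]*t*d[:,0]/r,K[1,2]+K[1,1]*t*d[:,1]/r]
def wback(uv,z,w):
    K,Rc,o=w; uv=np.atleast_2d(np.float64(uv)); a=(uv[:,0]-K[0,2])/K[0,0]; b=(uv[:,1]-K[1,2])/K[1,1]; t=np.hypot(a,b)
    d=np.c_[np.sin(t)*a/t,np.sin(t)*b/t,np.cos(t)]@Rc.T
    return o+d*((z-o[2])/d[:,2])[:,None]
E
python3 - <<'E'
from h import *
w=wcam(); im=viewer.get_image("wrist"); np.savez("w1.npz",*w); cv2.imwrite("pics/w1raw.png",im)
th=np.linspace(0,2*np.pi,80)
big=cv2.resize(im,None,fx=1.5,fy=1.5,interpolation=2)
b=np.array([.532,.224]);c,s=np.cos(.115),np.sin(.115)
for x,(h,r) in zip((-.099,-.033,.033,.099),((.122,.0245),(.118,.021),(.136,.0125),(.114,.022))):
    ctr=b+x*np.array([c,s])
    for rr,z,col in((.031,.038,(0,255,0)),(r,h,(255,255,0))):
        P=np.c_[ctr[0]+rr*np.cos(th),ctr[1]+rr*np.sin(th),0*th+z]
        cv2.polylines(big,[np.int32(wproj(P,w)*1.5)],True,col)
cv2.imwrite("pics/w1.png",big)
print(tool()[0],observe()["joint_pos"])
E
```

```text
time: 3.35
position: [0.5331, 0.2213, 0.3337]
orientation: [0.0, 0.998, 0.058, 0.0]
force: [0.1, -0.9, 0.8]
grip_width: 0.0855
[0.5330797  0.22131275 0.3337081 ] [-0.79815813  0.13847122  0.40347903  1.5249195  -0.05366273  1.48855135
 -1.84659457]
```

View pics/w1.png

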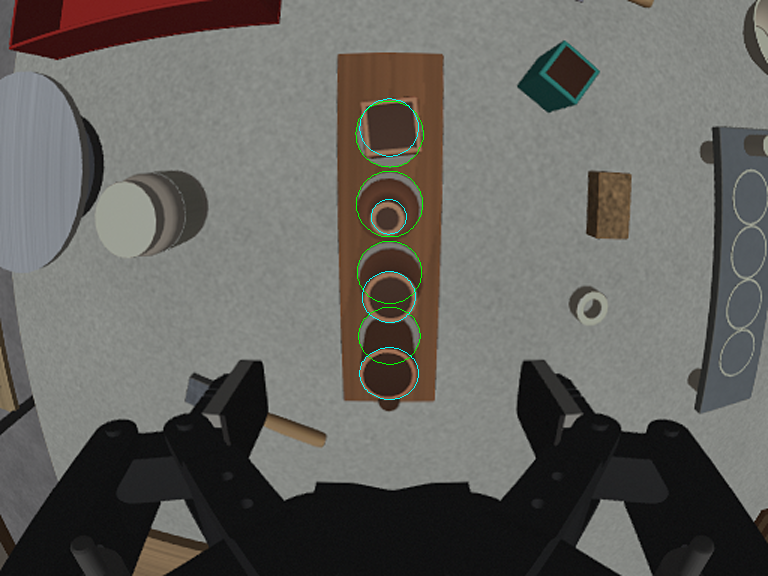

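View pics/w1raw.png

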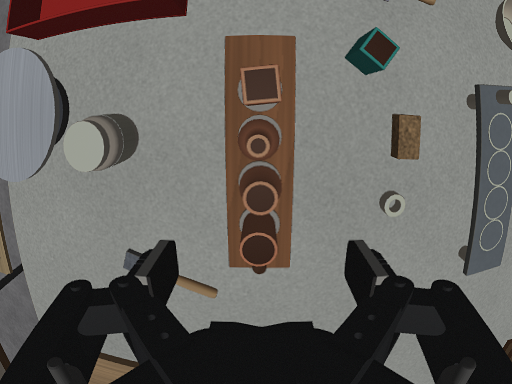

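The projected model sits on the bats and rims within about 2 px. I'll refine each pot's centre from its rim.

```bash
cat > rim.py <<'E'
from h import *
from scipy.optimize import least_squares
np.set_printoptions(precision=4,suppress=True)
d=np.load("w1.npz"); w=tuple(d[f"arr_{i}"] for i in range(3)); im=cv2.imread("pics/w1raw.png")
b=np.array([.532,.224]);c,s=np.cos(.115),np.sin(.115)
f=im.astype(float); rimness=f[:,:,2]-f[:,:,0]
for n,x,h,r in(("beaker",-.099,.122,.0245),("jar",-.033,.118,.021),("bottle",.033,.136,.0125),("square",.099,.114,.022)):
    ctr=b+x*np.array([c,s]); u0=wproj([*ctr,h],w)[0]
    ys,xs=np.mgrid[int(u0[1])-26:int(u0[1])+27,int(u0[0])-26:int(u0[0])+27]; ys=ys.ravel();xs=xs.ravel()
    lum=f[ys,xs,2]; P=wback(np.c_[xs,ys],h,w)[:,:2]; rr=np.hypot(*(P-ctr).T)
    near=(rr<r*1.35 if n!="square" else rr<.036)
    sel=near&(lum>np.percentile(lum[near],99)*.72)&(rimness[ys,xs]>35)
    Q=P[sel]; Wt=lum[sel]
    if n!="square":
        wall=.003
        res=lambda p:np.hypot(Q[:,0]-p[0],Q[:,1]-p[1])-p[2]
        o=least_squares(res,[*ctr,r-.002],loss="soft_l1",f_scale=.001).x
        print(n,len(Q),o,"off board-centre local",(o[:2]-ctr)@[c,s],(o[:2]-ctr)@[-s,c])
    else:
        def res(p):
            e=Q-p[:2]; a=e@[np.cos(p[2]),np.sin(p[2])]; bb=e@[-np.sin(p[2]),np.cos(p[2])]
            return np.maximum(abs(a),abs(bb))-p[3]
        o=min((least_squares(res,[*ctr,a0,.02],loss="soft_l1",f_scale=.001) for a0 in(0,.1,.2,.3)),key=lambda q:q.cost).x
        print(n,len(Q),o,(o[:2]-ctr)@[c,s],(o[:2]-ctr)@[-s,c])
    im[ys[sel],xs[sel]]=(0,255,0)
cv2.imwrite("pics/rim.png",cv2.resize(im[50:280,200:320],None,fx=2.5,fy=2.5,interpolation=0))
E
python3 rim.py
```

```text
beaker 269 [0.4333 0.2143 0.0224] off board-centre local -0.00019176351625043133 0.0017183364889349886
jar 342 [0.4994 0.2194 0.0191] off board-centre local 0.00010853812198217281 -0.000787794824517218
bottle 225 [0.5634 0.2292 0.0106] off board-centre local -0.0011716954952412247 0.0015997592247497916
square 499 [0.6318 0.2342 0.1953 0.0197] 0.0012686490396555583 -0.0013372853961399849
```

View pics/rim.png

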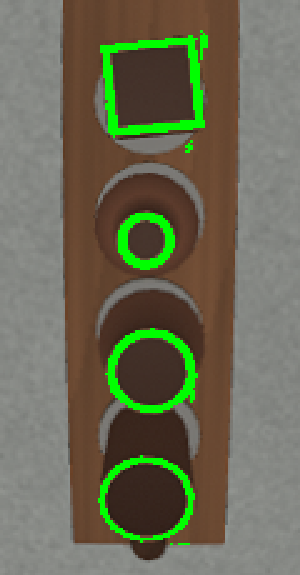

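```bash
python3 - <<'E'
from h import *
from scipy.optimize import least_squares
np.set_printoptions(precision=4,suppress=True)
d=np.load("w1.npz"); w=tuple(d[f"arr_{i}"] for i in range(3)); im=cv2.imread("pics/w1raw.png").astype(float)
def fit(P0,p0):
    for _ in range(4):
        c,s=np.cos(p0[2]),np.sin(p0[2])
        L=lambda p,P:np.c_[(P-p[:2])@[np.cos(p[2]),np.sin(p[2])],(P-p[:2])@[-np.sin(p[2]),np.cos(p[2])]]
        l=L(p0,P0); P=P0[(abs(l[:,0])<.14)&(abs(l[:,1])<.042)]
        res=lambda p:np.min([abs(np.hypot(L(p,P)[:,0]-x,L(p,P)[:,1])-.0323) for x in(.099,.033,-.033,-.099)],axis=0)
        p0=least_squares(res,p0,loss="soft_l1",f_scale=.001).x
    return p0,len(P),np.median(res(p0))
g=im.min(2); xs,ys=np.meshgrid(np.arange(478,512),np.arange(90,265)); xs=xs.ravel();ys=ys.ravel()
m=g[ys,xs]>np.median(g[ys,xs])+25; 
print("wrist",fit(wback(np.c_[xs[m],ys[m]],.046,w)[:,:2],np.array([.549,-.209,.24])))
for c in("scene","side"):
    im=viewer.get_image(c).astype(float).min(2); reg=nets.regions_of(c,"kiln_shelf")[0]["region"]
    med=np.median(im[reg]); q=cv2.erode(reg.astype('uint8'),np.ones((3,3)))>0
    ys,xs=np.nonzero(q&(im>med+30)); P=np.array([back(c,u,.046)[:2] for u in zip(xs,ys)])
    print(c,fit(P,np.array([.549,-.209,.24])))
E
```

```text
wrist (array([ 0.5493, -0.21  ,  0.2405]), 446, np.float64(0.0008062296980284045))
scene (array([ 0.547 , -0.2077,  0.2412]), 614, np.float64(0.0008609051579046741))
side (array([ 0.5515, -0.2153,  0.2413]), 251, np.float64(0.0009378384384778199))
```

```bash
cat > go.py <<'E'
import sys
from h import *
p,Rt=tool(); a=[float(v) for v in sys.argv[1:]]
cur=np.degrees(np.arctan2(Rt[1,1],Rt[0,1])); st=observe()
print("t",round(st["time"],2),"pos",p.round(4),"jaw",cur.round(2),"tilt",Rt[:,2].round(4),"grip",round(st["grip_width"],4),"F",st["force"].round(2),"j7",st["joint_pos"][6].round(2))
if a:
    print("offset",(Rt.T@(np.array(a[:3])-p)).round(4),"yaw",round(-((a[3]-cur+180)%360-180),2) if len(a)>3 else 0)
E
python3 go.py .6318 .2342 .2 -78.8; python3 go.py .6318 .2342 .096 -78.8
```

```text
t 3.6 pos [0.5331 0.2212 0.3336] jaw -83.32 tilt [ 8.e-04 -4.e-04 -1.e+00] grip 0.0852 F [-0.68  0.15 -0.3 ] j7 -1.85
offset [ 0.0994 -0.0015  0.1337] yaw -4.52
t 3.6 pos [0.5331 0.2212 0.3336] jaw -83.32 tilt [ 8.e-04 -4.e-04 -1.e+00] grip 0.0852 F [-0.68  0.15 -0.3 ] j7 -1.85
offset [ 0.0993 -0.0015  0.2377] yaw -4.52
```

```bash
python3 -m handwheel '{"offset":[[0.03,0,0.02],[0.07,-0.001,0.05],[0.095,-0.0015,0.09],[0.0994,-0.0015,0.13],[0.0994,-0.0015,0.17],[0.0994,-0.0015,0.205],[0.0994,-0.0015,0.228],[0.0993,-0.0015,0.236],[0.0993,-0.0015,0.2377],[0.0993,-0.0015,0.2377]],"yaw":[-2,-4,-4.5,-4.5,-4.5,-4.5,-4.5,-4.5,-4.5,-4.5]}'; python3 go.py .6318 .2342 .096 -78.8
```

```text
time: 4.85
position: [0.6325, 0.2344, 0.0972]
orientation: [-0.0, 0.995, 0.098, 0.001]
force: [1.0, -1.0, 0.3]
grip_width: 0.0855
t 4.85 pos [0.6325 0.2344 0.0972] jaw -78.81 tilt [ 2.6e-03  4.0e-04 -1.0e+00] grip 0.0855 F [ 0.97 -0.96  0.29] j7 -1.63
offset [-0.0007  0.0001  0.0012] yaw -0.01
```

Aligned, so I'll close.

```bash
python3 -m handwheel '{"offset":[[0,0,0],[0,0,0],[0,0,0],[0,0,0],[0,0,0],[0,0,0]],"yaw":[0,0,0,0,0,0]}' 255; python3 go.py .4529 -.2341 .28 -76.2
python3 - <<'E'
from h import *
cv2.imwrite("pics/w2.png",viewer.get_image("wrist"))
E
```

```text
time: 5.6
position: [0.6331, 0.2345, 0.0981]
orientation: [-0.0, 0.995, 0.097, 0.002]
force: [0.1, -0.2, 6.2]
grip_width: 0.0431
t 5.6 pos [0.6331 0.2345 0.0981] jaw -78.82 tilt [ 3.9e-03  9.0e-04 -1.0e+00] grip 0.0431 F [ 0.05 -0.24  6.18] j7 -1.63
offset [-0.2669  0.4247 -0.183 ] yaw -2.62
```

View pics/w2.png

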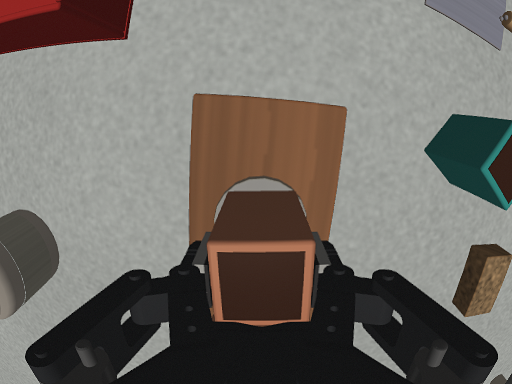

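```bash
python3 -m handwheel '{"offset":[[0,0,-0.01],[0,0,-0.04],[0,0,-0.085],[-0.02,0.033,-0.125],[-0.05,0.08,-0.15],[-0.08,0.128,-0.15],[-0.11,0.176,-0.15],[-0.14,0.224,-0.15],[-0.17,0.272,-0.15],[-0.2,0.32,-0.15]],"yaw":[0,0,0,0,0,0,0,-1,-2,-2.6]}'; python3 go.py .4542 -.2338 .2 -76.2
```

```text
time: 6.9
position: [0.497, -0.1199, 0.2471]
orientation: [-0.0, 0.993, 0.12, 0.002]
force: [0.8, -1.2, -1.1]
grip_width: 0.0434
t 6.9 pos [ 0.497  -0.1199  0.2471] jaw -76.19 tilt [ 0.0035  0.0014 -1.    ] grip 0.0434 F [ 0.79 -1.25 -1.08] j7 -1.13
offset [-0.0689  0.1004  0.0468] yaw 0.01
```

```bash
python3 - <<'E'
from h import *
cv2.imwrite("pics/w3.png",viewer.get_image("wrist"))
E
```

```text
(no output)
```

View pics/w3.png

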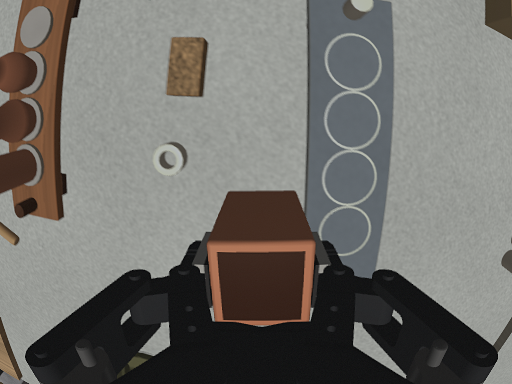

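```bash
cat > ring.py <<'E'
import sys
from h import *
from scipy.optimize import least_squares
np.set_printoptions(precision=4,suppress=True)
def L(p,P):return np.c_[(P-p[:2])@[np.cos(p[2]),np.sin(p[2])],(P-p[:2])@[-np.sin(p[2]),np.cos(p[2])]]
def wfit(places,p0=(.549,-.2105,.241),save=None):
    w=wcam(); raw=viewer.get_image("wrist"); im=raw.astype(float); g=im.min(2)
    p0=np.array(p0); xs,ys=np.meshgrid(np.arange(512),np.arange(384)); xs=xs.ravel();ys=ys.ravel()
    P0=wback(np.c_[xs,ys],.046,w)[:,:2]; K,Rc,o=w
    for _ in range(4):
        l=L(p0,P0); near=(np.min([np.hypot(l[:,0]-x,l[:,1]) for x in places],axis=0)<.042)
        med=np.median(g[ys[near],xs[near]]); sel=near&(g[ys,xs]>med+35)&(im.max(2)[ys,xs]-g[ys,xs]<30)&(abs(np.min([np.hypot(l[:,0]-x,l[:,1]) for x in places],axis=0)-.032)<.008)
        P=P0[sel]
        res=lambda p:np.min([abs(np.hypot(L(p,P)[:,0]-x,L(p,P)[:,1])-.0323) for x in places],axis=0)
        p0=least_squares(res,p0,loss="soft_l1",f_scale=.001).x
    print("ringfit",sel.sum(),p0,"res",np.median(res(p0)).round(5))
    for x in(.099,.033,-.033,-.099): print("  place",x,(p0[:2]+x*np.array([np.cos(p0[2]),np.sin(p0[2])])).round(4))
    raw[ys[sel],xs[sel]]=(0,255,0)
    if save: cv2.imwrite(save,raw)
if __name__=="__main__": wfit([float(v) for v in sys.argv[2:]],save=sys.argv[1])
E
python3 ring.py pics/ring1.png .099 .033 -.033 -.099
python3 - <<'E'
from h import *
c=viewer.camera_info("wrist"); M=c["T_tool_cam"];K=c["camera_matrix"]
w=(K,M[:3,:3],M[:3,3])
print(wback([(207,240),(314,240),(260.5,240)],-.0159,w).round(4))
E
```

```text
ringfit 1471 [ 0.5495 -0.2096  0.2397] res 0.00068
  place 0.099 [ 0.6457 -0.1861]
  place 0.033 [ 0.5815 -0.2017]
  place -0.033 [ 0.5174 -0.2174]
  place -0.099 [ 0.4533 -0.2331]
[[ 0.021  -0.0221 -0.0159]
 [ 0.021   0.02   -0.0159]
 [ 0.0212 -0.001  -0.0159]]
```

View pics/ring1.png

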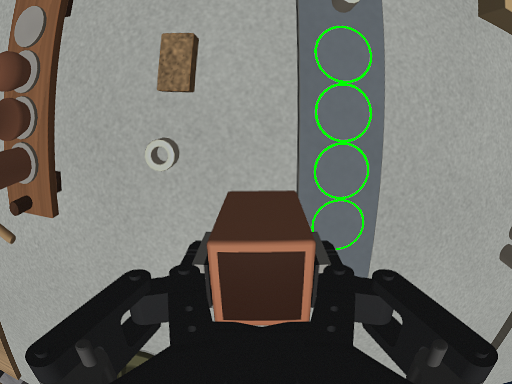

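```bash
python3 go.py .4546 -.2334 .111 -76.2
```

```text
t 7.0 pos [ 0.4951 -0.1261  0.2475] jaw -76.86 tilt [ 2.9e-03 -9.0e-04 -1.0e+00] grip 0.0434 F [ 0.74  0.51 -0.77] j7 -1.13
offset [-0.0642  0.0951  0.1365] yaw -0.66
```

```bash
python3 -m handwheel '{"offset":[[-0.022,0.033,0],[-0.043,0.064,0.01],[-0.058,0.086,0.03],[-0.0642,0.0951,0.06],[-0.0642,0.0951,0.09],[-0.0642,0.0951,0.115],[-0.0642,0.0951,0.13],[-0.0642,0.0951,0.1365],[-0.0642,0.0951,0.1365],[-0.0642,0.0951,0.1365]],"yaw":[-0.7,-0.7,-0.7,-0.7,-0.7,-0.7,-0.7,-0.7,-0.7,-0.7]}'; python3 go.py .4546 -.2334 .1062 -76.2
```

```text
time: 8.25
position: [0.4552, -0.2337, 0.1119]
orientation: [0.001, 0.993, 0.12, 0.002]
force: [0.7, -0.2, -1.5]
grip_width: 0.0437
t 8.25 pos [ 0.4552 -0.2337  0.1119] jaw -76.16 tilt [ 0.0044 -0.0013 -1.    ] grip 0.0437 F [ 0.67 -0.17 -1.52] j7 -0.78
offset [-0.0006 -0.0004  0.0057] yaw 0.04
```

```bash
python3 -m handwheel '{"offset":[[-0.0006,-0.0004,0.002],[-0.0006,-0.0004,0.0035],[-0.0006,-0.0004,0.005],[-0.0006,-0.0004,0.006],[-0.0006,-0.0004,0.0065],[-0.0006,-0.0004,0.0065]],"yaw":[0,0,0,0,0,0]}'; python3 go.py .4546 -.2334 .1062 -76.2
```

```text
time: 9.0
position: [0.4546, -0.2335, 0.1061]
orientation: [0.001, 0.993, 0.12, 0.002]
force: [-3.5, 1.3, 5.9]
grip_width: 0.0436
t 9.0 pos [ 0.4546 -0.2335  0.1061] jaw -76.17 tilt [ 4.4e-03 -6.0e-04 -1.0e+00] grip 0.0436 F [-3.47  1.26  5.92] j7 -0.77
offset [-0.     -0.0001 -0.0001] yaw 0.03
```

```bash
python3 - <<'E'
from h import *
a=viewer.get_image("wrist"); b=viewer.get_image("scene")[200:310,90:300]
cv2.imwrite("pics/w4.png",a); cv2.imwrite("pics/s4.png",cv2.resize(b,None,fx=3.6,fy=3.6,interpolation=2))
E
```

```text
(no output)
```

View pics/s4.png

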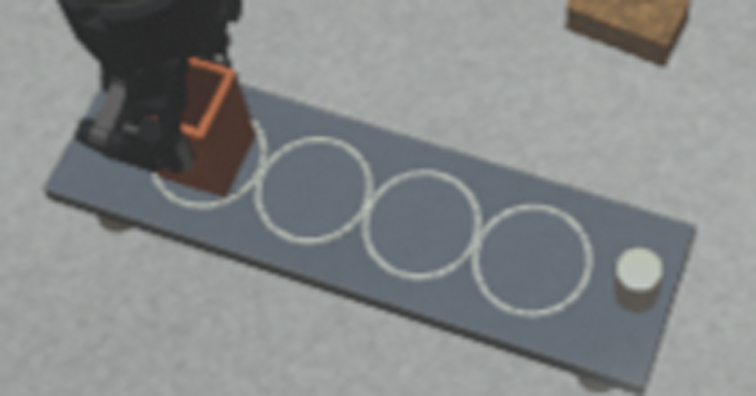

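```bash
python3 -m handwheel '{"offset":[[0,0,0],[0,0,0],[0,0,0],[0,0,0],[0,0,-0.01],[0,0,-0.04],[0,0,-0.085],[0,0,-0.13],[0,0,-0.16],[0,0,-0.17]],"yaw":[0,0,0,0,0,0,0,0,0,0]}' 0; python3 ring.py pics/ring2.png .099 .033 -.033;  python3 go.py .5634 .2292 .25 -83.4
python3 - <<'E'
from h import *
w=wcam(); im=viewer.get_image("wrist")
q=lambda P:[tuple(int(v) for v in np.round(u)) for u in wproj(P,w)]
th=np.linspace(0,2*np.pi,60)
for z,r in((.046,.033),(.122,.022)):
    cv2.polylines(im,[np.int32(q(np.c_[.4533+r*np.cos(th),-.2331+r*np.sin(th),z+0*th]))],True,(0,255,0))
cv2.imwrite("pics/w5.png",cv2.resize(im,None,fx=1.5,fy=1.5))
E
```

```text
time: 10.35
position: [0.4546, -0.234, 0.2785]
orientation: [0.001, 0.993, 0.12, 0.004]
force: [1.0, -1.0, -0.4]
grip_width: 0.0856
ringfit 953 [ 0.5496 -0.2091  0.2405] res 0.00068
  place 0.099 [ 0.6458 -0.1855]
  place 0.033 [ 0.5817 -0.2012]
  place -0.033 [ 0.5176 -0.2169]
  place -0.099 [ 0.4535 -0.2326]
t 10.4 pos [ 0.4546 -0.2338  0.2784] jaw -76.18 tilt [ 0.008 -0.001 -1.   ] grip 0.0853 F [ 0.39 -0.07  0.3 ] j7 -0.91
offset [ 0.216  -0.4237  0.0288] yaw 7.22
```

View pics/w5.png

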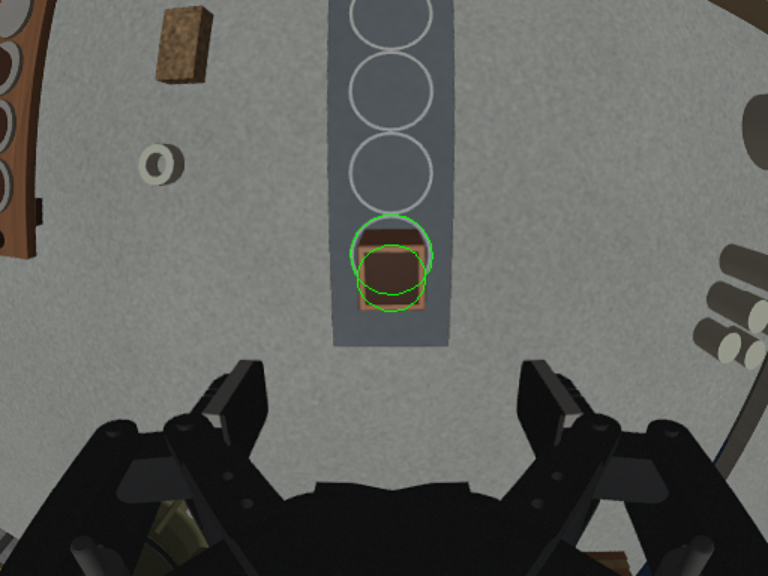

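Square pot is upright, centred in its ring. Bottle next.

```bash
python3 -m handwheel '{"offset":[[0.015,-0.03,0],[0.038,-0.075,0],[0.064,-0.125,0],[0.09,-0.176,0],[0.116,-0.227,0],[0.142,-0.278,0],[0.168,-0.329,0],[0.19,-0.373,0.01],[0.207,-0.406,0.02],[0.216,-0.4237,0.0288]],"yaw":[0,1,2,3,4,5,6,7,7.2,7.2]}'; python3 go.py .5634 .2292 .126 -83.4
```

```text
time: 11.7
position: [0.5618, 0.2314, 0.2455]
orientation: [0.001, 0.998, 0.059, 0.001]
force: [-0.4, -0.0, -0.2]
grip_width: 0.0853
t 11.7 pos [0.5618 0.2314 0.2455] jaw -83.22 tilt [ 0.0026 -0.0024 -1.    ] grip 0.0853 F [-0.36 -0.05 -0.19] j7 -1.82
offset [0.0011 0.0021 0.1195] yaw 0.18
```

```bash
python3 -m handwheel '{"offset":[[0.0011,0.0021,0.02],[0.0011,0.0021,0.055],[0.0011,0.0021,0.09],[0.0011,0.0021,0.11],[0.0011,0.0021,0.1195],[0.0011,0.0021,0.1195],[0.0011,0.0021,0.1195]],"yaw":[0,0,0,0,0,0,0]}'; python3 go.py .5634 .2292 .126 -83.4; python3 -c "
from h import *
cv2.imwrite('pics/w6.png',viewer.get_image('wrist'))"
```

```text
time: 12.58
position: [0.5643, 0.2294, 0.1273]
orientation: [0.001, 0.998, 0.059, 0.002]
force: [-0.4, -0.1, -0.1]
grip_width: 0.0854
t 12.57 pos [0.5643 0.2294 0.1273] jaw -83.23 tilt [ 0.0046 -0.0014 -1.    ] grip 0.0854 F [-0.35 -0.14 -0.11] j7 -1.79
offset [-0.0009  0.0001  0.0013] yaw 0.17
```

View pics/w6.png

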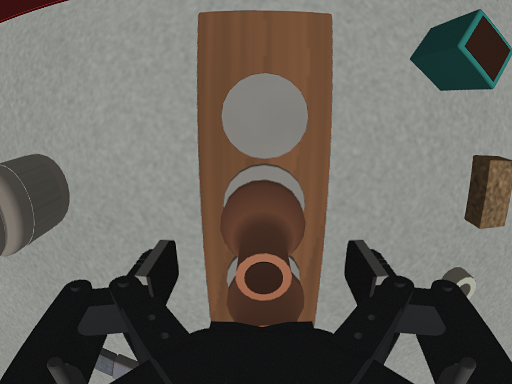

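```bash
python3 -m handwheel '{"offset":[[0,0,0],[0,0,0],[0,0,0],[0,0,0],[0,0,0],[0,0,0],[0,0,0]],"yaw":[0,0,0,0,0,0,0]}' 255; python3 go.py .5186 -.2172 .28 -76.2;  python3 -c "
from h import *
cv2.imwrite('pics/w7.png',viewer.get_image('wrist'))"
```

```text
time: 13.5
position: [0.5645, 0.2294, 0.1276]
orientation: [0.001, 0.998, 0.059, 0.002]
force: [-0.8, -1.4, 2.6]
grip_width: 0.0236
t 13.5 pos [0.5645 0.2294 0.1276] jaw -83.23 tilt [ 0.0051 -0.0013 -1.    ] grip 0.0236 F [-0.77 -1.39  2.6 ] j7 -1.79
offset [-0.0975  0.4384 -0.152 ] yaw -7.03
```

View pics/w7.png

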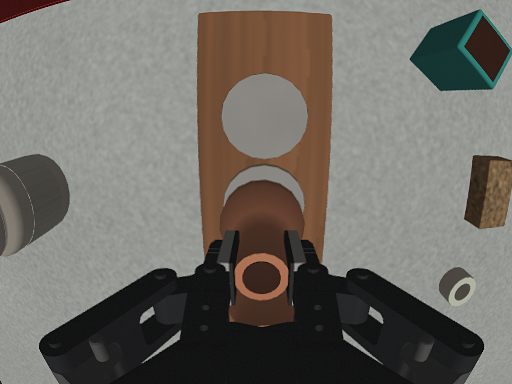

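```bash
python3 -m handwheel '{"offset":[[0,0,-0.01],[0,0,-0.04],[0,0,-0.08],[0,0,-0.12],[-0.005,0.02,-0.14],[-0.015,0.065,-0.145],[-0.025,0.115,-0.145],[-0.037,0.167,-0.145],[-0.049,0.219,-0.145],[-0.061,0.271,-0.145]],"yaw":[0,0,0,0,0,0,-2,-4,-6,-7]}'
python3 -c "
from h import *
c=viewer.camera_info('wrist'); M=c['T_tool_cam'];K=c['camera_matrix']
cv2.imwrite('pics/w8.png',viewer.get_image('wrist'))
print(wback([(262,276)],-.0084,(K,M[:3,:3],M[:3,3])).round(4))"
python3 go.py .5186 -.2172 .272 -76.2
```

```text
time: 14.8
position: [0.5334, -0.0499, 0.272]
orientation: [0.001, 0.993, 0.12, 0.002]
force: [1.5, 0.1, -2.0]
grip_width: 0.0236
[[-0.0001 -0.0004 -0.0084]]
t 14.85 pos [ 0.5319 -0.0598  0.2724] jaw -76.87 tilt [ 0.003  -0.0067 -1.    ] grip 0.023 F [-1.5  -8.08 -1.68] j7 -1.25
offset [-0.0487  0.1503  0.0014] yaw -0.67
```

View pics/w8.png

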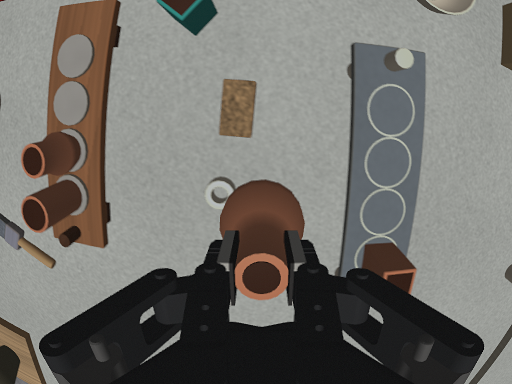

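```bash
python3 -m handwheel '{"offset":[[-0.016,0.05,0],[-0.032,0.1,0],[-0.044,0.135,0],[-0.0487,0.1503,0.005],[-0.0487,0.1503,0.03]],"yaw":[-0.7,-0.7,-0.7,-0.7,-0.7]}'; python3 go.py .518 -.2172 .141 -76.2
```

```text
time: 15.48
position: [0.5187, -0.219, 0.2437]
orientation: [0.004, 0.993, 0.119, 0.002]
force: [0.3, -0.0, -1.8]
grip_width: 0.0234
t 15.47 pos [ 0.5187 -0.219   0.2437] jaw -76.32 tilt [ 0.0051 -0.007  -1.    ] grip 0.0234 F [ 0.31 -0.05 -1.83] j7 -0.9
offset [-0.0006 -0.0028  0.1027] yaw -0.12
```

```bash
python3 -m handwheel '{"offset":[[-0.0006,-0.0028,0.03],[-0.0006,-0.0028,0.06],[-0.0006,-0.0028,0.085],[-0.0006,-0.0028,0.098],[-0.0006,-0.0028,0.1027],[-0.0006,-0.0028,0.1027],[-0.0006,-0.0028,0.1027]],"yaw":[0,0,0,0,0,0,0]}'; python3 go.py .518 -.2172 .1356 -76.2
```

```text
time: 16.35
position: [0.5186, -0.2173, 0.1419]
orientation: [0.004, 0.993, 0.119, 0.003]
force: [0.3, 0.6, -2.0]
grip_width: 0.023
t 16.35 pos [ 0.5186 -0.2173  0.1419] jaw -76.32 tilt [ 0.0068 -0.0072 -1.    ] grip 0.023 F [ 0.33  0.57 -2.01] j7 -0.85
offset [-0.0006 -0.0003  0.0063] yaw -0.12
```

```bash
python3 -m handwheel '{"offset":[[-0.0006,-0.0003,0.002],[-0.0006,-0.0003,0.0035],[-0.0006,-0.0003,0.005],[-0.0006,-0.0003,0.006],[-0.0006,-0.0003,0.0068],[-0.0006,-0.0003,0.0068]],"yaw":[0,0,0,0,0,0]}'; python3 go.py .518 -.2172 .1356 -76.2
```

```text
time: 17.1
position: [0.5182, -0.2173, 0.1357]
orientation: [0.004, 0.993, 0.119, 0.003]
force: [-1.3, 1.1, 4.8]
grip_width: 0.0235
t 17.1 pos [ 0.5182 -0.2173  0.1357] jaw -76.32 tilt [ 0.0072 -0.007  -0.9999] grip 0.0235 F [-1.26  1.07  4.84] j7 -0.84
offset [-0.0002 -0.0001  0.0001] yaw -0.12
```

Contact felt (Fz −2 → +4.8 N). Releasing and rising.

```bash
python3 -m handwheel '{"offset":[[0,0,0],[0,0,0],[0,0,0],[0,0,0],[0,0,0],[0,0,-0.02],[0,0,-0.06],[0,0,-0.1],[0,0,-0.13],[0,0,-0.13]],"yaw":[0,0,0,0,0,0,0,0,0,0]}' 0;  python3 go.py .4994 .2194 .24 -83.4
cat > chk.py <<'E'
import sys
from h import *
w=wcam(); im=viewer.get_image("wrist"); th=np.linspace(0,2*np.pi,60)
D=np.array([np.cos(.2403),np.sin(.2403)]); C=np.array([.5495,-.2096])
for x,h,r in ((-.099,.076,.022),(-.033,.098,.0125),(.033,.08,.021),(.099,.084,.0245)):
    c=C+x*D
    for z,rr in((.046,.033),(.046+h,r)):
        cv2.polylines(im,[np.int32(np.round(wproj(np.c_[c[0]+rr*np.cos(th),c[1]+rr*np.sin(th),z+0*th],w)*8))],True,(0,255,0),1,cv2.LINE_AA,3)
cv2.imwrite(sys.argv[1],cv2.resize(im,None,fx=1.5,fy=1.5,interpolation=2))
E
python3 chk.py pics/c1.png
```

```text
time: 18.35
position: [0.5185, -0.2171, 0.2684]
orientation: [0.005, 0.993, 0.119, 0.006]
force: [0.5, 0.5, -0.3]
grip_width: 0.0854
t 18.35 pos [ 0.5185 -0.2171  0.2684] jaw -76.33 tilt [ 0.0123 -0.0079 -0.9999] grip 0.0854 F [ 0.5   0.51 -0.27] j7 -0.91
offset [ 0.0843 -0.4289  0.0247] yaw 7.07
```

View pics/c1.png

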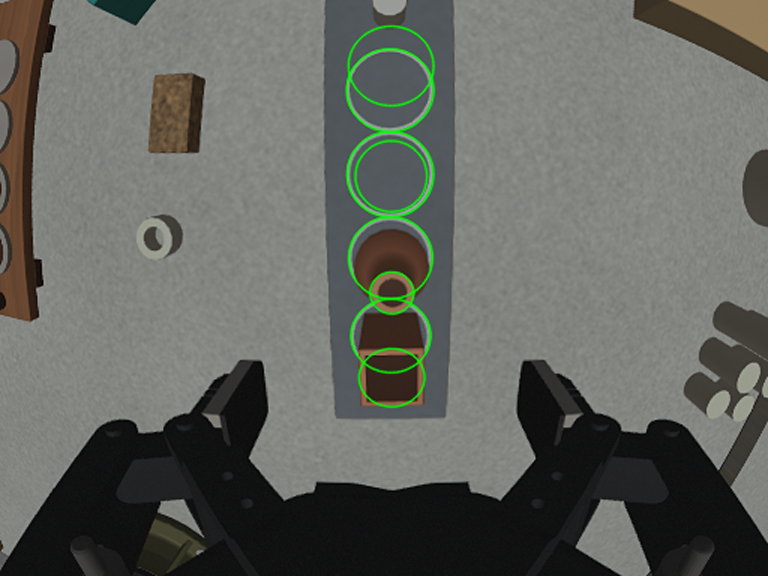

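```bash
python3 -m handwheel '{"offset":[[0.005,-0.025,0],[0.015,-0.075,0],[0.026,-0.13,0],[0.037,-0.187,0],[0.048,-0.244,0],[0.059,-0.3,0],[0.07,-0.356,0],[0.079,-0.402,0.01],[0.0843,-0.4289,0.02],[0.0843,-0.4289,0.0247]],"yaw":[0,1,2,3,4,5,6,7,7,7]}'; python3 -m handwheel '{"offset":[[0,0,0]],"yaw":[0]}'; python3 go.py .4994 .2194 .111 -83.4
```

```text
time: 19.65
position: [0.4966, 0.2221, 0.2359]
orientation: [0.005, 0.998, 0.061, 0.003]
force: [-0.2, -0.4, 0.2]
grip_width: 0.0851
time: 19.77
position: [0.4964, 0.2204, 0.2347]
orientation: [0.006, 0.998, 0.06, 0.002]
force: [0.2, -0.2, 0.4]
grip_width: 0.0854
t 19.77 pos [0.4964 0.2204 0.2347] jaw -83.13 tilt [ 0.0039 -0.0108 -0.9999] grip 0.0854 F [ 0.24 -0.19  0.4 ] j7 -1.9
offset [ 0.0025 -0.      0.1238] yaw 0.27
```

```bash
python3 -m handwheel '{"offset":[[0.0025,0,0.02],[0.0025,0,0.055],[0.0025,0,0.09],[0.0025,0,0.113],[0.0025,0,0.1235],[0.0025,0,0.125],[0.0025,0,0.125]],"yaw":[0,0,0,0,0,0,0]}'; python3 go.py .4994 .2194 .111 -83.4; python3 -c "
from h import *
cv2.imwrite('pics/w9.png',viewer.get_image('wrist'))"
```

```text
time: 20.65
position: [0.5002, 0.2194, 0.1108]
orientation: [0.005, 0.998, 0.06, 0.002]
force: [-0.5, -0.2, -0.1]
grip_width: 0.0854
t 20.65 pos [0.5002 0.2194 0.1108] jaw -83.16 tilt [ 0.0054 -0.01   -0.9999] grip 0.0854 F [-0.53 -0.2  -0.14] j7 -1.87
offset [-0.0008 -0.0001 -0.0002] yaw 0.24
```

View pics/w9.png

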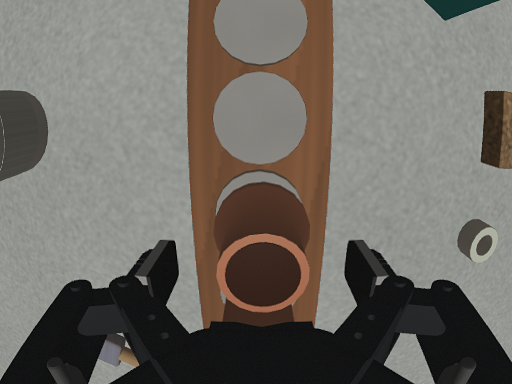

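```bash
python3 -m handwheel '{"offset":[[0,0,0],[0,0,0],[0,0,0],[0,0,0],[0,0,0],[0,0,0]],"yaw":[0,0,0,0,0,0]}' 255; python3 go.py .5822 -.2015 .26 -76.2;  python3 -c "
from h import *
cv2.imwrite('pics/w10.png',viewer.get_image('wrist'))"
```

```text
time: 21.45
position: [0.5006, 0.2196, 0.1116]
orientation: [0.005, 0.998, 0.06, 0.003]
force: [-1.3, -0.6, 6.0]
grip_width: 0.0403
t 21.45 pos [0.5006 0.2196 0.1116] jaw -83.15 tilt [ 0.0064 -0.0094 -0.9999] grip 0.0403 F [-1.25 -0.56  5.99] j7 -1.87
offset [ 0.0316  0.4293 -0.1439] yaw -6.95
```

View pics/w10.png

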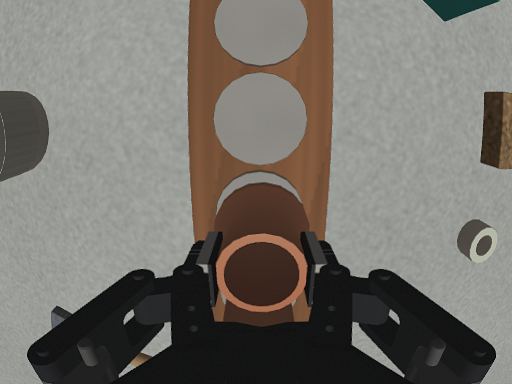

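```bash
python3 -m handwheel '{"offset":[[0,0,-0.01],[0,0,-0.04],[0,0,-0.08],[0,0,-0.12],[0.002,0.02,-0.14],[0.005,0.065,-0.144],[0.009,0.115,-0.144],[0.013,0.17,-0.144],[0.016,0.22,-0.144],[0.016,0.22,-0.144]],"yaw":[0,0,0,0,0,0,-2,-4,-6,-6.9]}'
python3 -m handwheel '{"offset":[[0,0,0],[0,0,0]],"yaw":[0,0]}'
python3 -c "
from h import *
c=viewer.camera_info('wrist'); M=c['T_tool_cam'];K=c['camera_matrix']
print(wback([(261.5,272.5)],-.0064,(K,M[:3,:3],M[:3,3])).round(4))"
python3 ring.py pics/ring3.png .099 .033;python3 go.py .582 -.2015 .25 -76.2
```

```text
time: 22.75
position: [0.5417, -0.0016, 0.2579]
orientation: [0.006, 0.993, 0.115, 0.002]
force: [0.1, 0.0, -2.0]
grip_width: 0.0405
time: 23.0
position: [0.5414, -0.0008, 0.2576]
orientation: [0.006, 0.993, 0.116, 0.002]
force: [1.0, 0.0, -2.6]
grip_width: 0.0406
[[ 0.0005 -0.0006 -0.0064]]
ringfit 582 [ 0.5493 -0.2099  0.2414] res 0.00075
  place 0.099 [ 0.6455 -0.1862]
  place 0.033 [ 0.5814 -0.202 ]
  place -0.033 [ 0.5173 -0.2178]
  place -0.099 [ 0.4532 -0.2335]
t 23.05 pos [ 5.414e-01 -5.000e-04  2.577e-01] jaw -76.65 tilt [ 0.0056 -0.0116 -0.9999] grip 0.0407 F [ 0.73 -0.09 -2.92] j7 -1.36
offset [-0.0069  0.2048  0.0102] yaw -0.45
```

View pics/ring3.png

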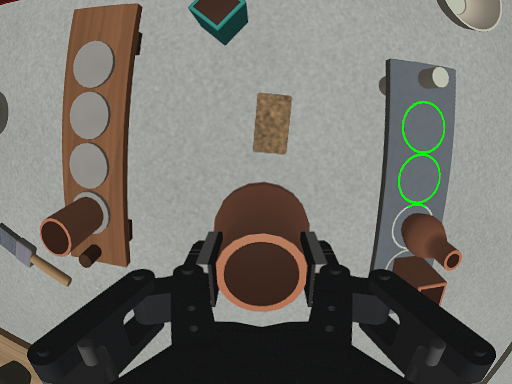

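```bash
python3 -m handwheel '{"offset":[[-0.001,0.03,0],[-0.003,0.08,0],[-0.005,0.13,0],[-0.006,0.175,0],[-0.007,0.2,0.005],[-0.007,0.205,0.01],[-0.007,0.205,0.01],[-0.007,0.205,0.01]],"yaw":[-0.4,-0.4,-0.4,-0.4,-0.4,-0.4,-0.4,-0.4]}'; python3 go.py .5819 -.2017 .126 -76.2
```

```text
time: 24.05
position: [0.5824, -0.1993, 0.2502]
orientation: [0.005, 0.993, 0.121, 0.002]
force: [-0.3, -0.1, -3.5]
grip_width: 0.0403
t 24.05 pos [ 0.5824 -0.1993  0.2502] jaw -76.08 tilt [ 0.0056 -0.0104 -0.9999] grip 0.0403 F [-0.26 -0.15 -3.49] j7 -0.92
offset [-0.0014  0.0008  0.1242] yaw 0.12
```

```bash
python3 -m handwheel '{"offset":[[-0.0014,0.0008,0.03],[-0.0014,0.0008,0.07],[-0.0014,0.0008,0.103],[-0.0014,0.0008,0.119],[-0.0014,0.0008,0.124],[-0.0014,0.0008,0.1242],[-0.0014,0.0008,0.1242]],"yaw":[0,0,0,0,0,0,0]}'; python3 go.py .5819 -.2017 .1196 -76.2
```

```text
time: 24.92
position: [0.5828, -0.202, 0.1274]
orientation: [0.006, 0.993, 0.121, 0.003]
force: [-0.4, -0.2, -2.2]
grip_width: 0.0402
t 24.93 pos [ 0.5828 -0.202   0.1274] jaw -76.08 tilt [ 0.0079 -0.0107 -0.9999] grip 0.0402 F [-0.38 -0.23 -2.19] j7 -0.87
offset [-0.0009 -0.0006  0.0078] yaw 0.12
```

```bash
python3 -m handwheel '{"offset":[[-0.0009,-0.0006,0.002],[-0.0009,-0.0006,0.004],[-0.0009,-0.0006,0.006],[-0.0009,-0.0006,0.007],[-0.0009,-0.0006,0.008],[-0.0009,-0.0006,0.0085],[-0.0009,-0.0006,0.0085]],"yaw":[0,0,0,0,0,0,0]}'; python3 go.py .5819 -.2017 .1196 -76.2
```

```text
time: 25.8
position: [0.582, -0.2017, 0.1197]
orientation: [0.006, 0.993, 0.121, 0.004]
force: [-2.0, 1.0, 5.1]
grip_width: 0.041
t 25.8 pos [ 0.582  -0.2017  0.1197] jaw -76.08 tilt [ 0.0084 -0.0104 -0.9999] grip 0.041 F [-2.03  0.96  5.06] j7 -0.86
offset [-0.0001 -0.0001  0.0001] yaw 0.12
```

```bash
python3 -m handwheel '{"offset":[[0,0,0],[0,0,0],[0,0,0],[0,0,0],[0,0,-0.01],[0,0,-0.05],[0,0,-0.1],[0,0,-0.14],[0,0,-0.15],[0,0,-0.15]],"yaw":[0,0,0,0,0,0,0,0,0,0]}' 0;  python3 chk.py pics/c2.png; python3 go.py .4333 .2143 .24 -83.4
```

```text
time: 27.05
position: [0.581, -0.2002, 0.2703]
orientation: [0.006, 0.993, 0.121, 0.004]
force: [0.0, -0.9, 0.3]
grip_width: 0.0856
t 27.1 pos [ 0.5804 -0.2     0.2689] jaw -76.08 tilt [ 0.0075 -0.01   -0.9999] grip 0.0854 F [ 0.54  0.76 -0.31] j7 -0.92
offset [-0.0432 -0.4378  0.0237] yaw 7.32
```

View pics/c2.png

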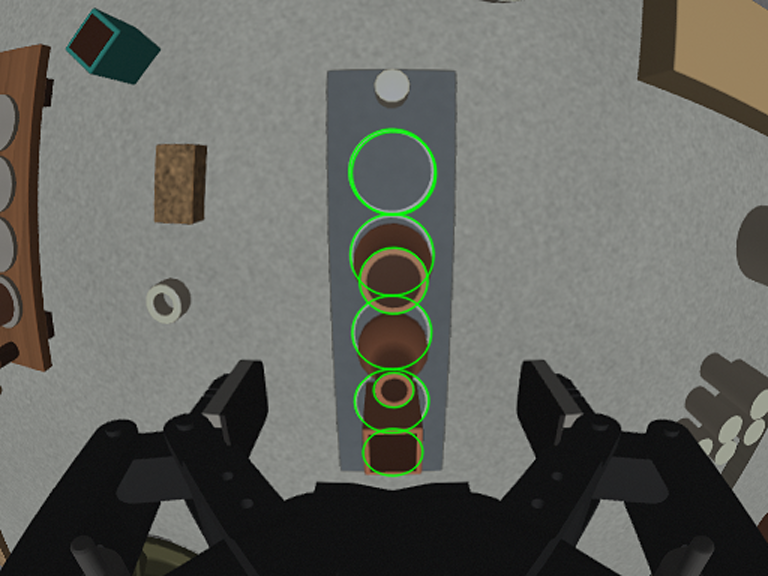

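Square, bottle and jar all stand in their rings at the expected spots. Last is the beaker.

```bash
python3 -m handwheel '{"offset":[[-0.003,-0.03,0],[-0.008,-0.08,0],[-0.014,-0.14,0],[-0.02,-0.2,0],[-0.026,-0.26,0],[-0.032,-0.32,0],[-0.038,-0.38,0.005],[-0.042,-0.425,0.015],[-0.0432,-0.4378,0.0237],[-0.0432,-0.4378,0.0237]],"yaw":[0,1,2,3,4,5,6,7,7.3,7.3]}'; python3 go.py .4333 .2143 .101 -83.4
```

```text
time: 28.35
position: [0.4322, 0.2139, 0.238]
orientation: [0.007, 0.998, 0.059, 0.002]
force: [-0.2, -0.9, -0.7]
grip_width: 0.0856
t 28.35 pos [0.4322 0.2139 0.238 ] jaw -83.28 tilt [ 0.0044 -0.0128 -0.9999] grip 0.0856 F [-0.17 -0.91 -0.73] j7 -1.99
offset [ 0.0007 -0.0021  0.137 ] yaw 0.12
```

```bash
python3 -m handwheel '{"offset":[[0,-0.002,0.02],[0,-0.002,0.06],[0,-0.002,0.1],[0,-0.002,0.126],[0,-0.002,0.136],[0,-0.002,0.138],[0,-0.002,0.138]],"yaw":[0,0,0,0,0,0,0]}'; python3 go.py .4333 .2143 .101 -83.4; python3 -c "
from h import *
cv2.imwrite('pics/w11.png',viewer.get_image('wrist'))"
```

```text
time: 29.22
position: [0.4336, 0.2141, 0.101]
orientation: [0.006, 0.998, 0.058, 0.003]
force: [0.4, -0.3, -0.6]
grip_width: 0.0855
t 29.23 pos [0.4336 0.2141 0.101 ] jaw -83.33 tilt [ 0.006  -0.0119 -0.9999] grip 0.0855 F [ 0.41 -0.34 -0.6 ] j7 -1.96
offset [-0.0003 -0.0002  0.    ] yaw 0.07
```

View pics/w11.png

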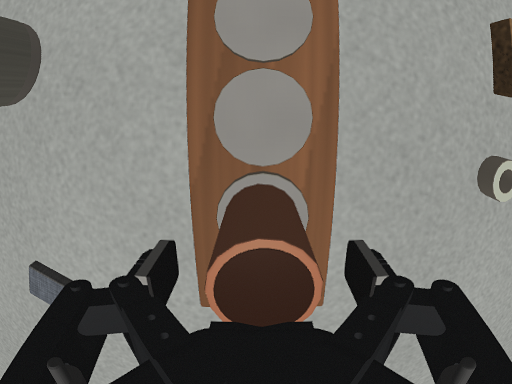

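```bash
python3 -m handwheel '{"offset":[[0,0,0],[0,0,0],[0,0,0],[0,0,0],[0,0,0],[0,0,0]],"yaw":[0,0,0,0,0,0]}' 255; python3 go.py .646 -.186 .25 -76.2;  python3 -c "
from h import *
cv2.imwrite('pics/w12.png',viewer.get_image('wrist'))"
```

```text
time: 30.02
position: [0.434, 0.2145, 0.102]
orientation: [0.006, 0.998, 0.058, 0.003]
force: [-0.6, -1.6, 6.5]
grip_width: 0.0479
t 30.02 pos [0.434  0.2145 0.102 ] jaw -83.31 tilt [ 0.0071 -0.0111 -0.9999] grip 0.0479 F [-0.56 -1.62  6.49] j7 -1.96
offset [ 0.1647  0.4242 -0.142 ] yaw -7.11
```

View pics/w12.png

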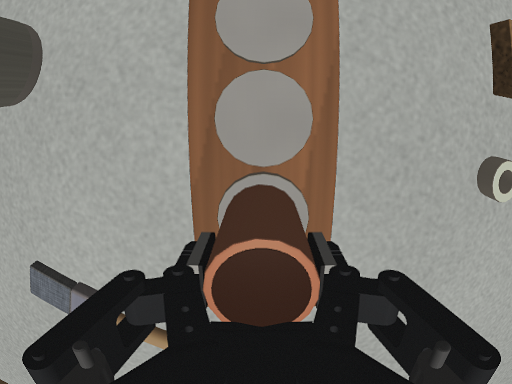

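```bash
python3 -m handwheel '{"offset":[[0,0,-0.01],[0,0,-0.04],[0,0,-0.08],[0,0,-0.12],[0.005,0.015,-0.138],[0.02,0.05,-0.142],[0.038,0.1,-0.142],[0.058,0.15,-0.142],[0.07,0.18,-0.142],[0.07,0.18,-0.142]],"yaw":[0,0,0,0,0,0,-2,-4,-6,-7.1]}'
python3 -m handwheel '{"offset":[[0,0,0],[0,0,0]],"yaw":[0,0]}'
python3 go.py .6462 -.186 .25 -76.2
```

```text
time: 31.32
position: [0.5238, 0.0405, 0.2455]
orientation: [0.007, 0.993, 0.117, 0.002]
force: [-0.1, 0.4, -3.2]
grip_width: 0.0476
time: 31.58
position: [0.5232, 0.0409, 0.2449]
orientation: [0.007, 0.993, 0.117, 0.001]
force: [0.7, 0.3, -2.5]
grip_width: 0.0479
t 31.57 pos [0.5232 0.0409 0.2449] jaw -76.53 tilt [ 0.0043 -0.0138 -0.9999] grip 0.0479 F [ 0.67  0.27 -2.47] j7 -1.46
offset [ 0.0668  0.2494 -0.0014] yaw -0.33
```

```bash
python3 -m handwheel '{"offset":[[0.008,0.03,0],[0.02,0.075,0],[0.033,0.125,0],[0.046,0.175,0],[0.058,0.218,0],[0.065,0.242,0],[0.0668,0.2494,0],[0.0668,0.2494,0],[0.0668,0.2494,0]],"yaw":[-0.3,-0.3,-0.3,-0.3,-0.3,-0.3,-0.3,-0.3,-0.3]}'; python3 go.py .6462 -.186 .116 -76.2
```

```text
time: 32.7
position: [0.6462, -0.1839, 0.2486]
orientation: [0.006, 0.993, 0.121, 0.001]
force: [-0.5, 0.5, -2.3]
grip_width: 0.0476
t 32.7 pos [ 0.6462 -0.1839  0.2486] jaw -76.1 tilt [ 0.0042 -0.0123 -0.9999] grip 0.0476 F [-0.47  0.48 -2.31] j7 -0.94
offset [-0.0006  0.0003  0.1326] yaw 0.1
```

```bash
python3 -m handwheel '{"offset":[[-0.0006,0.0003,0.03],[-0.0006,0.0003,0.075],[-0.0006,0.0003,0.11],[-0.0006,0.0003,0.127],[-0.0006,0.0003,0.1326],[-0.0006,0.0003,0.1326],[-0.0006,0.0003,0.1326]],"yaw":[0,0,0,0,0,0,0]}'; python3 go.py .6462 -.186 .11 -76.2
```

```text
time: 33.58
position: [0.6472, -0.1863, 0.1177]
orientation: [0.007, 0.993, 0.121, 0.003]
force: [-0.1, 0.0, -1.7]
grip_width: 0.0482
t 33.58 pos [ 0.6472 -0.1863  0.1177] jaw -76.1 tilt [ 0.0069 -0.0128 -0.9999] grip 0.0482 F [-0.06  0.02 -1.69] j7 -0.9
offset [-0.0009 -0.0006  0.0077] yaw 0.1
```

```bash
python3 -m handwheel '{"offset":[[-0.0009,-0.0006,0.002],[-0.0009,-0.0006,0.004],[-0.0009,-0.0006,0.006],[-0.0009,-0.0006,0.007],[-0.0009,-0.0006,0.008],[-0.0009,-0.0006,0.0084],[-0.0009,-0.0006,0.0084]],"yaw":[0,0,0,0,0,0,0]}'; python3 go.py .6462 -.186 .11 -76.2
```

```text
time: 34.45
position: [0.6463, -0.186, 0.1102]
orientation: [0.007, 0.993, 0.121, 0.003]
force: [-3.4, 1.6, 5.7]
grip_width: 0.0474
t 34.45 pos [ 0.6463 -0.186   0.1102] jaw -76.1 tilt [ 0.0073 -0.0124 -0.9999] grip 0.0474 F [-3.38  1.64  5.7 ] j7 -0.89
offset [-0.0001 -0.      0.0002] yaw 0.1
```

```bash
python3 -m handwheel '{"offset":[[0,0,0],[0,0,0],[0,0,0],[0,0,0],[0,0,-0.01],[0,0,-0.05],[0,0,-0.1],[0,0,-0.15],[0,0,-0.18],[0,0,-0.18]],"yaw":[0,0,0,0,0,0,0,0,0,0]}' 0
python3 -m handwheel '{"offset":[[-0.03,0,0],[-0.07,0,0],[-0.1,0,0],[-0.1,0,0],[-0.1,0,0]],"yaw":[0,0,0,0,0]}'
python3 chk.py pics/c3.png; python3 - <<'E'
from h import *
a=viewer.get_image("side"); b=viewer.get_image("wrist")
cv2.imwrite("pics/side_end.png",cv2.resize(a[50:200,200:420],None,fx=3.4,fy=3.4,interpolation=2)); cv2.imwrite("pics/w_end.png",cv2.resize(b,None,fx=1.5,fy=1.5))
E
```

```text
time: 35.7
position: [0.6463, -0.1846, 0.2942]
orientation: [0.008, 0.993, 0.121, 0.006]
force: [-0.1, -0.6, -0.3]
grip_width: 0.0856
time: 36.33
position: [0.5496, -0.2078, 0.2927]
orientation: [0.007, 0.993, 0.121, 0.006]
force: [-0.1, 0.1, -0.2]
grip_width: 0.0857
```

View pics/c3.png

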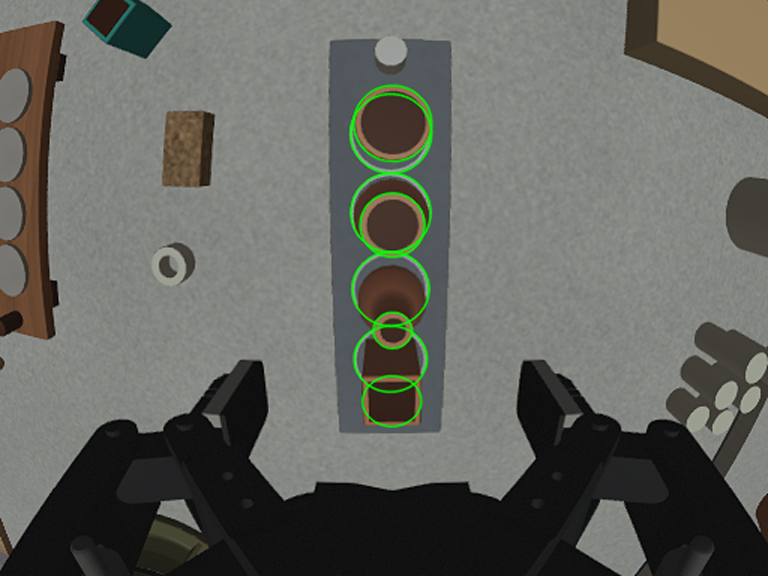

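View pics/side_end.png

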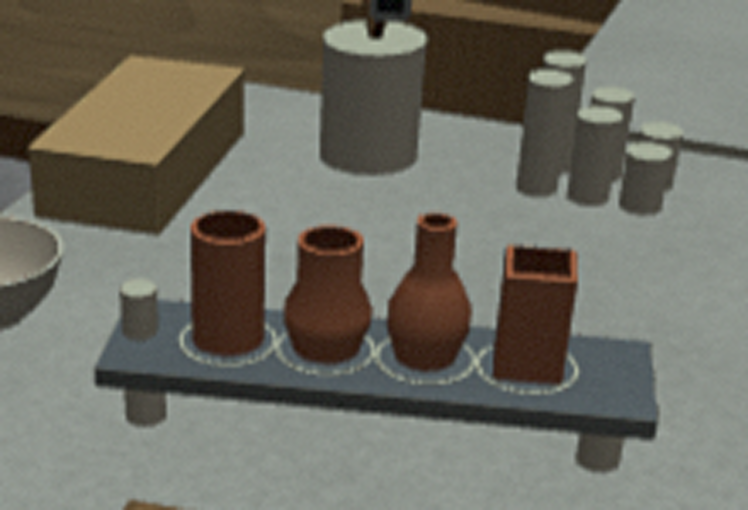

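All four stand in their rings. The beaker's rim looks slightly toward the prop, so I'll check that numerically.

```bash
python3 - <<'E'
from h import *
from scipy.optimize import least_squares
w=wcam(); im=viewer.get_image("wrist"); f=im.astype(float); g=f.min(2)
D=np.array([np.cos(.2403),np.sin(.2403)]); C=np.array([.5495,-.2096]); N=np.array([-D[1],D[0]])
xs,ys=[a.ravel() for a in np.meshgrid(np.arange(512),np.arange(384))]
for n,x,h,r in(("square",-.099,.122,.022),("bottle",-.033,.144,.0125),("jar",.033,.126,.021),("beaker",.099,.13,.0245)):
    c=C+x*D; P=wback(np.c_[xs,ys],h,w)[:,:2]; rr=np.hypot(*(P-c).T); near=rr<(r*1.35 if n!="square" else .036)
    lum=f[ys,xs,2]; sel=near&(lum>np.percentile(lum[near],99)*.75)&(lum-f[ys,xs,0]>35); Q=P[sel]
    if n=="square":
        def res(p):
            e=Q-p[:2]; return np.maximum(abs(e@[np.cos(p[2]),np.sin(p[2])]),abs(e@[-np.sin(p[2]),np.cos(p[2])]))-p[3]
        o=least_squares(res,[*c,.24,.02],loss="soft_l1",f_scale=.001).x
    else: o=least_squares(lambda p:np.hypot(Q[:,0]-p[0],Q[:,1]-p[1])-p[2],[*c,r-.002],loss="soft_l1",f_scale=.001).x
    # ring in same image (visible part)
    P=wback(np.c_[xs,ys],.046,w)[:,:2]; rr=np.hypot(*(P-c).T); s2=(abs(rr-.032)<.005)&(g[ys,xs]>105)&(f.max(2)[ys,xs]-g[ys,xs]<30); G=P[s2]
    ro=least_squares(lambda p:np.hypot(G[:,0]-p[0],G[:,1]-p[1])-.0323,c,loss="soft_l1",f_scale=.001).x
    e=o[:2]-c; e2=o[:2]-ro
    print(n,len(Q),"vs model mm",(1e3*e@D).round(1),(1e3*e@N).round(1),"r",o[-1].round(4),"| vs seen ring",len(G),(1e3*e2@D).round(1),(1e3*e2@N).round(1))
E
```

```text
square 362 vs model mm -0.1 0.0 r 0.0197 | vs seen ring 159 0.8 -0.4
bottle 232 vs model mm 0.1 -0.5 r 0.0106 | vs seen ring 215 1.0 -0.9
jar 451 vs model mm -0.1 -0.2 r 0.019 | vs seen ring 256 0.0 -0.5
beaker 494 vs model mm 0.4 -0.4 r 0.0222 | vs seen ring 272 0.1 -0.8
```

All within about 1 mm. Handing in.

```bash
python3 -c "
from station import order,observe
print(order.hand_in()); print(observe()['time'])"
```

```text
the job is handed in; nothing more can be done
None
the job is handed in; nothing more can be done
```

All four pots are on the kiln shelf in their original order, and the job is handed in. From the prop they run beaker, jar, bottle, square, which matches the order from the peg on the ware board. The turquoise look-alike was not touched.

- **Setting down:** each pot was lowered until the wrist sensor felt light contact of about 5–6 N, then released.
- **Position:** the last wrist-camera measurement put every pot within about 1.5 mm of its circle's centre.
- **Upright:** the side view shows all four standing.
- **Time:** about 37 s of the 118 s allowed.

**Disagreements:**
- The side camera's fit of the shelf differed from the wrist camera's by about 6 mm and the scene camera's by about 3 mm. I used the wrist camera, where repeated fits agreed within about 1 mm.
- The tool tilted by up to about 0.8° over the run, with no visible effect on the pots.

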